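# Push the row of cartons home in its lane and close the keeper

## Task

Push on the last carton with the fingertips so that the whole row slides along the lane as one, until the front carton is up against the grey end stop and no gaps are left in the row. Then push the keeper by its red pin until its arm is fully closed, square across the lane behind the last carton. Touch no other carton, pick nothing up or tip it, and leave the tape, the pot and the spanner alone.

Things in the scene. Friction and masses are not known exactly. Their poses are not given: they have to be found in the camera images.
- lane: aluminium carton channel fixed to the bench, along its own x from -195 to +173 mm. Floor 5 mm thick; side walls 14 mm high above the bench, outer faces at y = +-39 mm. Grey end stop, 50 mm high, at the +x end, inner face at x = +165 mm; the -x end is open. Origin on the bench on the centre line; own y points to the robot's side. Row home: rear face of the last carton at x = -35 mm
- lane_stop (a point): point on the lane's floor at the middle of the end stop's inner face; axes as lane (x along the lane, the way the cartons are to be pushed)
- keeper (a joint): steel arm (12 mm wide, 17 to 29 mm above the bench) on an upright hinge beside the lane, red pin at its free end. Rad: 0 = open, arm parallel to the lane, pointing away from the end stop; negative = leaning out from the lane (to -0.4); pi/2 = closed, square across the lane 5 mm behind the row when home, at its rigid limit. Closes counterclockwise from above, about 1 N at the pin; stays where left
- keeper_hinge (a point): hinge axis of the keeper, 58 mm from the lane's centre line on the robot's side (lane x = -46 mm, y = +58 mm), 17 mm above the bench
- keeper_pin (a point): middle of the keeper's red pin: upright, 12 mm in diameter, its top 64 mm above the bench, 66 mm from the hinge axis; this point is 47 mm above the bench
- carton_1: front carton of the row, the one nearest the end stop: brown closed carton, 50 mm along the lane (its own x), 66 mm across, 46 mm high, about 0.12 kg, standing on the lane's floor and touching its neighbour. Origin at the centre of its underside
- carton_2: second carton of the row: brown closed carton, 50 mm along the lane (its own x), 66 mm across, 46 mm high, about 0.12 kg, standing on the lane's floor and touching its neighbour. Origin at the centre of its underside
- carton_3: third carton of the row: brown closed carton, 50 mm along the lane (its own x), 66 mm across, 46 mm high, about 0.12 kg, standing on the lane's floor and touching its neighbour. Origin at the centre of its underside
- carton_4: last carton of the row, farthest from the end stop: the one to push on: brown closed carton, 50 mm along the lane (its own x), 66 mm across, 46 mm high, about 0.12 kg, standing on the lane's floor and touching its neighbour. Origin at the centre of its underside
- tape_roll: black roll of tape, 62 mm across, 19 mm high, lying flat on the bench on the far side of the lane; leave it alone. Origin at the centre of its underside
- white_pot: small white lidded pot, 73 mm across, 69 mm high, standing on the far side of the lane; leave it alone. Origin at the centre of its underside
- spanner_b: combination spanner, 28 x 179 x 9 mm, lying along its own y on the near side of the lane beside the stop end; leave it alone. Origin at the centre of its underside
Things that resemble listed ones, but are neither listed nor needed, are in the scene too. Leave any green look-alike of the carton_4 alone. What is shaped like the carton_3 but purple is not meant.

How it is judged:
By the outcome, as a careful person would: the job done as asked, in the order asked, and still so for the second after the job is handed in, with the robot touching nothing.
It also fails if it takes over 51 s, if anything falls off the work surface, if the arm or the gripper's body presses on something with over 40 N, if the wrist force passes 120 N, or if a joint passes its speed limit or range.

## Robot

A 6-joint arm with a two-finger parallel gripper is mounted at the origin on a cart in front of the work surface, level with it; the furniture and walls round the work are solid. World frame = base frame: x ahead of the robot, y to its left, z up, the work surface at z = 0. Lengths are in m, angles in rad, forces in N, time in s.
With the tool pointing down it reaches from about 0.325 to 0.925 m from the base axis. Payload 3.1 kg.
Tool frame: the origin (TCP) lies at the very end of the fingers, on their centre line; the grasp point (between the pads) lies 19 mm behind it; x points along the fingers, y is the direction in which the jaws open and shut, and the axes are right-handed (so a half turn about x gives the same grasp; the last joint's range is limited). The gripper opens to 85 mm and grips with 20 to 120 N. Pads are 22 mm wide; open, the fingers measure 114 mm over their backs; the gripper's body (76 mm by 85 mm) begins 54 mm behind the grasp point. The pads swing forward as they close: fully open they stand 13 mm farther back than shut.
Start: joints at [-1.436, 0.217, 1.613, -0, 1.311, -0.112], TCP at [0.153, -0.606, 0.231] pointing down, gripper open.
Joint ranges: [-2.75, 2.75], [-0.78, 2.1], [0.31, 2.55], [-1.13, 4.27], [0.13, 2.63], [-2.58, 2.58]. Speed limits (rad/s): [2.79, 2.79, 3.14, 3.14, 3.14, 3.14].

## Interface

Orientations are given as [roll, pitch, yaw] about the fixed x, y, z axes, in that order (R = Rz(yaw) Ry(pitch) Rx(roll)).
In Python, from station import arm gives the robot as it stands.
- The arm moves only by the shell command python3 -m handwheel 'ROWS' [OPENING]. ROWS is JSON, a list of rows, each a list of 2 entries, a list of its own where there are three numbers: the shift along the tool's x, y, z in mm, then the turn about the tool's x in rad. In form: [[[dx, dy, dz], roll], ...]. A call has 1 to 20 rows; each row shifts and turns the pose as measured when the row begins, along the tool's axes as they then stand; what a row does not reach is not made up. A row lasts 1/10 s, in which the tool goes at most 50 mm and 8.59 degrees, less where a joint would pass 70% of its speed; a pose out of reach is approached as far as the arm can. A call is refused whole if a number of a shift passes 50 or a number of a turn 0.15, either way. A call with a gripper value outside its range is refused whole. OPENING is the closure, from 0 (fully open) to 1 (shut), set as the call begins (- or left out, the last holds). The fingers move at their own pace and stop on an object; the grip force is fixed at half the most. Time passes only in rows, so rows that do not move let the fingers close. It gives the time, the measured TCP pose, the force and the opening at its end, in the units of the state.
- arm.get_obs(): the state, without advancing time (a new reading comes with each control period).
- arm.get_image(name): name is "scene" or "top" or "wrist"; returns a dict with "color" (420x560x3 uint8, red, green, blue), "mtx" (3x3 intrinsics, pixels), "camera_from_world" (4x4, takes a point from world to camera coordinates). Camera axes: x right, y down, z forward; pixel columns grow to the right and rows downward; lengths in m; the calibration is good to about 2 mm. A picture is of the moment at which its call begins. There is no depth.
- arm.close_job(): hands the job in, once; it reports no verdict.
Trained networks look in the newest picture that a camera, given by its name, has taken for a name from the list of things; names that differ only in an ending like _2 or _b are one class to them, and where a whole thing is asked for, a point or a joint stands for the part that bears it (a point fixed in the world has none). Each returns a list of dicts, best first, with "conf" (0 to 1); they miss things now and then, are a little off and sometimes report something else, mostly with a low value. They report only what shows in the picture. A call takes as long as a camera call. They do not tell look-alikes from the thing itself.
- arm.recognise(camera, label): "box" ([left, top, right, bottom] in pixels, round what is visible of it).
- arm.place_of(camera, label): "centre" ([column, row] in pixels: a listed point, or the origin of a listed thing).
The state is a dict: "time": time; "joints": joint angles; "qd": joint speeds; "effort": joint torques, N m; "tcp_pos": TCP position; "tool_rot": TCP orientation; "force": force on the tool from outside, world axes, zero at the start; "wrist_torque": the same for the moment, N m; "opening": finger opening in m.
Only numpy, scipy, OpenCV 4.12 (cv2) and the standard library are available. Lean on these libraries where they do the work, as an engineer would, in place of code of your own. Each camera call takes 0.05 s, during which the arm holds its last target.

## Working session

There is one attempt and no reset: what is moved stays moved. The work goes in short steps, Python scripts to look and compute and a shell command to move; the robot and the scene stay as the last step left them, time stands still between calls to the robot, and variables do not carry over. Pictures are saved under pics/ and viewed, and the job is handed in when it is done.

```bash
mkdir -p pics; ls; python3 - <<'E'
from station import arm
import cv2,numpy as np
o=arm.get_obs(); print({k:np.round(v,3).tolist() for k,v in o.items()})
for n in ["scene","top"]:
    im=arm.get_image(n); cv2.imwrite(f"pics/{n}0.png",im["color"][:,:,::-1])
    np.savez(f"{n}.npz",m=im["mtx"],T=im["camera_from_world"],c=im["color"])
    for l in ["lane","lane_stop","keeper","keeper_hinge","keeper_pin","carton_4","tape_roll","white_pot","spanner_b"]:
        print(n,l,[(round(d["conf"],2),np.round(d["centre"]).tolist()) for d in arm.place_of(n,l)])
E
```

```text
pics
{'time': 0.0, 'joints': [-1.436, 0.218, 1.615, 0.0, 1.311, -0.112], 'qd': [-0.0, 0.002, -0.001, -0.0, 0.001, 0.001], 'effort': [-0.0, -39.685, -30.385, -0.0, 0.01, -0.0], 'tcp_pos': [0.153, -0.605, 0.23], 'tool_rot': [-1.687, 1.568, 1.701], 'force': [0.46, -0.589, 0.147], 'wrist_torque': [0.018, 0.019, -0.015], 'opening': 0.085}
scene lane [(0.65, [282.0, 236.0])]
scene lane_stop [(0.95, [206.0, 250.0])]Traceback (most recent call last):
  File "<stdin>", line 8, in <module>
ValueError: it knows: carton, keeper_hinge, keeper_pin, lane, lane_stop, spanner, tape_roll, white_pot
```

```bash
python3 - <<'E'
from station import arm
import cv2,numpy as np
for n in ["scene","top"]:
    im=arm.get_image(n); cv2.imwrite(f"pics/{n}0.png",im["color"][:,:,::-1])
    np.savez(f"{n}.npz",m=im["mtx"],T=im["camera_from_world"],c=im["color"])
    for l in ["lane","lane_stop","keeper_hinge","keeper_pin","carton_4","tape_roll","white_pot"]:
        print(n,l,[(round(d["conf"],2),np.round(d["centre"],1).tolist()) for d in arm.place_of(n,l)])
E
```

```text
scene lane [(0.69, [279.0, 237.9])]
scene lane_stop [(0.85, [203.3, 248.7])]
scene keeper_hinge [(0.84, [308.6, 250.2])]
scene keeper_pin [(0.82, [337.0, 233.8]), (0.33, [316.7, 188.5])]
scene carton_4 [(0.96, [313.0, 227.2]), (0.93, [289.2, 233.3]), (0.72, [148.8, 279.6]), (0.63, [249.6, 238.6]), (0.56, [269.4, 236.4])]
scene tape_roll [(0.55, [313.7, 190.2])]
scene white_pot [(0.93, [256.8, 201.2])]
top lane [(0.63, [284.3, 220.4])]
top lane_stop [(0.88, [225.9, 195.7])]
top keeper_hinge [(0.69, [291.1, 244.2])]
top keeper_pin [(0.58, [310.9, 258.7]), (0.49, [274.9, 216.4])]
top carton_4 [(0.92, [276.1, 220.1]), (0.92, [170.9, 195.9]), (0.81, [294.4, 227.1]), (0.69, [253.4, 210.2]), (0.56, [308.6, 232.7])]
top tape_roll [(0.62, [339.0, 201.2]), (0.36, [282.9, 222.2])]
top white_pot [(0.91, [291.7, 178.3]), (0.68, [288.0, 247.9])]
```

View pics/scene0.png

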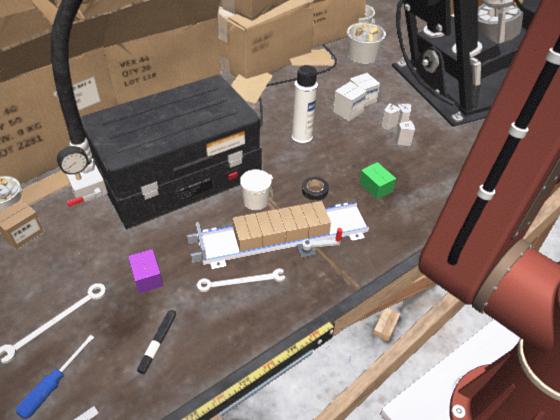

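View pics/top0.png

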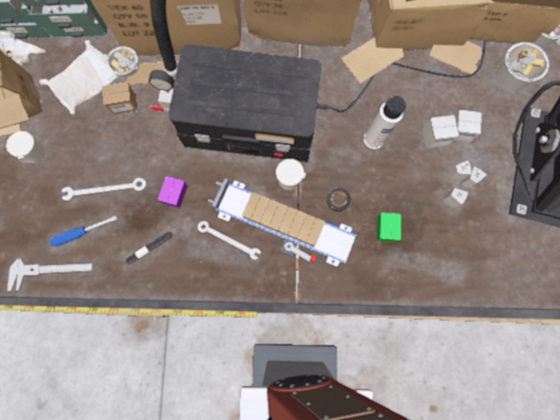

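The row of brown cartons runs along (248–325, 205–235) in the top view. The stop is at (222,195), the keeper hinge at (291,245) and the red pin at (313,258). The purple look-alike is at (172,191) and the green one at (390,227), both off the lane.

```bash
cat > h.py <<'E'
import numpy as np,cv2
def load(n):
    d=np.load(n+".npz"); return d["m"],d["T"],d["c"]
def ray(m,T,p,z):
    R,t=T[:3,:3],T[:3,3]; C=-R.T@t; d=R.T@np.linalg.inv(m)@np.array([p[0],p[1],1.])
    return C+d*(z-C[2])/d[2]
def proj(m,T,P):
    q=np.atleast_2d(P)@T[:3,:3].T+T[:3,3]; q=q@m.T; return q[:,:2]/q[:,2:]
def tri(a,b):
    A=[];
    for (m,T),p in [a,b]:
        P=m@T[:3]; A+= [p[0]*P[2]-P[0],p[1]*P[2]-P[1]]
    X=np.linalg.svd(np.array(A))[2][-1]; return X[:3]/X[3]
E
python3 - <<'E'
from h import *
for n,b in [("scene",(185,170,385,275)),("top",(205,150,365,270))]:
    m,T,c=load(n); x0,y0,x1,y1=b
    cv2.imwrite(f"pics/{n}_z.png",cv2.resize(c[y0:y1,x0:x1,::-1],None,fx=4 if n=="scene" else 5,fy=4 if n=="scene" else 5,interpolation=cv2.INTER_CUBIC))
S=load("scene");T=load("top")
for k,a,b,z in [("stop",(203.3,248.7),(225.9,195.7),.005),("hinge",(308.6,250.2),(291.1,244.2),.017),("pin",(337,233.8),(310.9,258.7),.047)]:
    print(k,tri((S[:2],a),(T[:2],b)),ray(*S[:2],a,z),ray(*T[:2],b,z))
print(np.linalg.inv(T[1])[:3,3],np.linalg.inv(S[1])[:3,3])
E
```

```text
stop [ 0.63303865  0.2213818  -0.01010919] [0.62291015 0.22738764 0.005     ] [0.627405   0.21762672 0.005     ]
hinge [ 0.5013587   0.03866336 -0.01405657] [0.48159116 0.05477571 0.017     ] [0.49972373 0.04170982 0.017     ]
pin [ 0.46269824 -0.00546263  0.04639693] [ 0.4633294  -0.00424751  0.047     ] [ 0.46077459 -0.00703573  0.047     ]
[0.36386197 0.06887197 1.01988838] [-0.04636776  0.54886625  0.90997275]
```

View pics/scene_z.png

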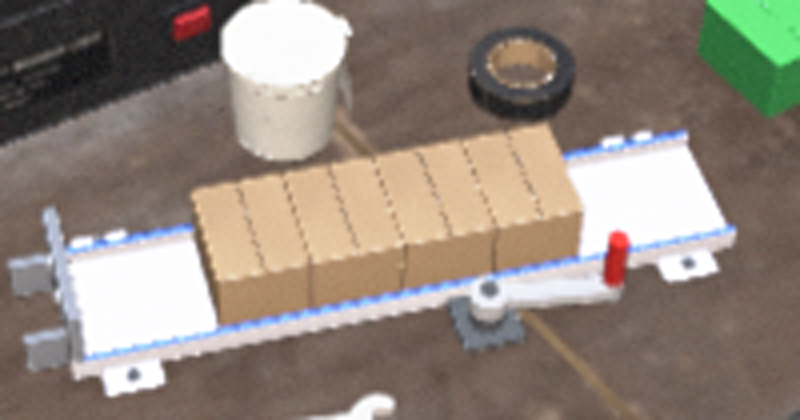

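View pics/top_z.png

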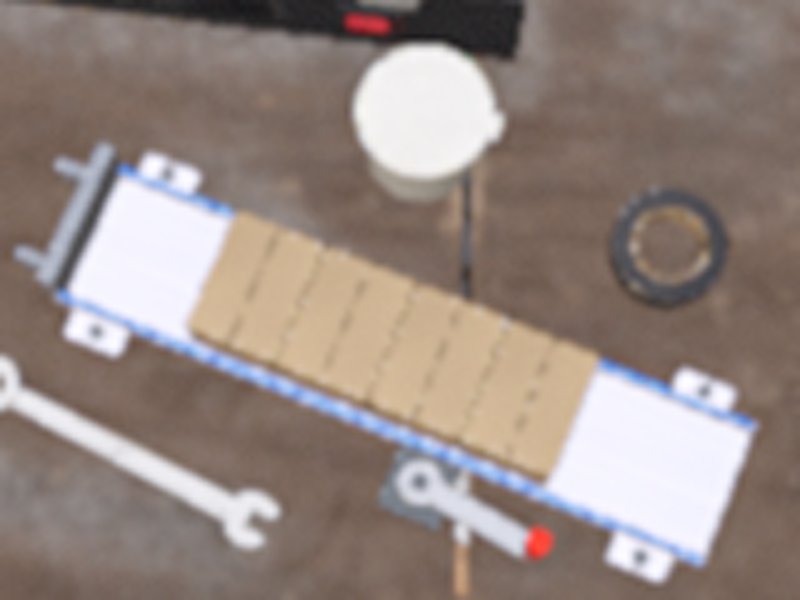

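```bash
cat > fit.py <<'E'
from h import *
from scipy.optimize import least_squares
S=load("scene");T=load("top")
L=[(T,(755,427),5,(205,150),(-.195,-.039,.014)),(T,(702,563),5,(205,150),(-.195,.039,.014)),
(T,(62,295),5,(205,150),(.165,.039,.014)),(T,(122,170),5,(205,150),(.165,-.039,.014)),
(S,(686,134),4,(185,170),(-.195,-.039,.014)),(S,(734,234),4,(185,170),(-.195,.039,.014)),
(S,(82,358),4,(185,170),(.165,.039,.014))]
def w(p,P):
    c,s=np.cos(p[2]),np.sin(p[2]); P=np.atleast_2d(P)
    return np.c_[p[0]+c*P[:,0]-s*P[:,1],p[1]+s*P[:,0]+c*P[:,1],P[:,2]]
def res(p,L=L):
    return np.concatenate([proj(V[0],V[1],w(p,P))[0]-((np.array(q)+.5)/f-.5+o) for V,q,f,o,P in L])
def il(p,X):
    c,s=np.cos(p[2]),np.sin(p[2]); d=np.array(X[:2])-p[:2]; return np.array([c*d[0]+s*d[1],-s*d[0]+c*d[1]])
if __name__=="__main__":
    for LL in (L,L[:4],L[4:]):
        r=least_squares(res,[.55,.08,1.9],args=(LL,)); p=r.x; print(p,np.round(r.fun.reshape(-1,2),1).tolist())
    p=least_squares(res,[.55,.08,1.9]).x
    np.save("lane.npy",p)
    for n,P in [("stop",(.165,0,.005)),("hinge",(-.046,.058,.017))]: print(n,w(p,P),proj(*S[:2],w(p,P)),proj(*T[:2],w(p,P)))
    px=lambda q,f,o:(np.array(q)+.5)/f-.5+o
    print("pin top", [il(p,ray(*V[:2],px(q,f,o),.064)) for V,q,f,o in [(T,(541,540),5,(205,150)),(S,(619,237),4,(185,170))]])
    print("carton rear top", [il(p,ray(*V[:2],px(q,f,o),.051)) for V,q,f,o in [(T,(600,357),5,(205,150)),(T,(547,477),5,(205,150)),(S,(581,210),4,(185,170)),(S,(548,125),4,(185,170))]])
    print("front", [il(p,ray(*V[:2],px(q,f,o),.051)) for V,q,f,o in [(T,(237,210),5,(205,150)),(T,(190,325),5,(205,150)),(S,(217,275),4,(185,170)),(S,(192,190),4,(185,170))]])
    print("tape", ray(*T[:2],px((670,245),5,(205,150)),.015))
    print("hinge ws",w(p,(-.046,.058,.02)))
E
python3 fit.py
```

```text
[0.56433004 0.0723237  1.19130354] [[-0.7, -0.1], [-0.9, 0.5], [-0.8, 0.1], [-0.4, -1.1], [0.3, -0.7], [0.8, -0.7], [1.1, -0.1]]
[0.56387429 0.0704732  1.19613757] [[0.1, -0.3], [0.0, 0.4], [-0.2, 0.6], [0.1, -0.7]]
[0.56451514 0.07435859 1.18534137] [[-0.2, -0.0], [0.1, 0.1], [0.0, -0.0]]
stop [[0.62545419 0.22558439 0.005     ]] [[203.40090796 247.55873231]] [[222.88110587 196.33866306]]
hinge [[0.49341591 0.05108255 0.017     ]] [[306.45368603 245.85832227]] [[287.403683   246.55878612]]
pin top [array([-0.11471396,  0.06457061]), array([-0.11128338,  0.06733999])]
carton rear top [array([-0.10800585, -0.03383182]), array([-0.10623837,  0.03284511]), array([-0.10303362,  0.03413903]), array([-0.10540872, -0.02958208])]
front [array([ 0.09087503, -0.03215123]), array([0.0882855 , 0.03203773]), array([0.09302554, 0.03145803]), array([ 0.09348502, -0.02939123])]
tape [ 0.62400084 -0.08160158  0.015     ]
hinge ws [[0.49341591 0.05108255 0.02      ]]
```

```bash
cat > st.py <<'E'
from h import *
from scipy.spatial.transform import Rotation as Ro
from fit import il,w
from station import arm
p=np.load("lane.npy")
def st(o=None):
    o=o or arm.get_obs(); R=Ro.from_euler('xyz',o["tool_rot"]).as_matrix()
    print("t",round(o["time"],2),"tcp",np.round(np.array(o["tcp_pos"])*1000,1),"lane xy mm",np.round(il(p,o["tcp_pos"])*1000,1),"zang",round(np.arctan2(R[1,2],R[0,2]),3),"F",np.round(o["force"],1),"j",np.round(o["joints"],2),"op",round(o["opening"],3))
    return np.array(o["tcp_pos"]),R
def goto(lx,ly,z):
    t,R=st(); P=w(p,(lx/1000,ly/1000,z/1000))[0]; print("shift tool mm",np.round(R.T@(P-t)*1000,1), "dist",round(np.linalg.norm(P-t)*1000))
E
python3 - <<'E'
from st import *
t,R=st(); print(np.round(R,3))
goto(-150,0,150)
E
python3 -m handwheel '[[[0,0,0],0.1]]' 0.6; python3 - <<'E'
from st import *
st()
E
```

```text
t 0.95 tcp [ 152.7 -606.1  231.3] lane xy mm [-782.6  131. ] zang -2.895 F [-0.8 -0.1 -0.3] j [-1.44  0.22  1.61  0.    1.31 -0.11] op 0.085
[[ 0.     0.244 -0.97 ]
 [-0.    -0.97  -0.244]
 [-1.     0.    -0.   ]]
t 0.95 tcp [ 152.7 -606.1  231.3] lane xy mm [-782.6  131. ] zang -2.895 F [-0.8 -0.1 -0.3] j [-1.44  0.22  1.61  0.    1.31 -0.11] op 0.085
shift tool mm [  81.3 -435.8 -476.9] dist 651
time: 1.05
tcp_pos: [0.1527, -0.6061, 0.2314]
tool_rot: [1.567, 1.571, -1.43]
force: [-0.6, 0.0, -0.6]
opening: 0.0733
t 1.05 tcp [ 152.7 -606.1  231.4] lane xy mm [-782.6  131. ] zang -2.997 F [-0.6  0.  -0.6] j [-1.44  0.22  1.61  0.    1.31 -0.01] op 0.073
```

```bash
python3 - <<'E'
from st import *
goto(-155,0,160)
E
```

```text
t 1.05 tcp [ 152.7 -606.1  231.4] lane xy mm [-782.6  131. ] zang -2.997 F [-0.6  0.  -0.6] j [-1.44  0.22  1.61  0.    1.31 -0.01] op 0.073
shift tool mm [  71.3 -478.  -427.4] dist 645
```

```bash
python3 -m handwheel '[[[0,-30,-27],0],[[0,-30,-27],0],[[0,-30,-27],0],[[0,-30,-27],0],[[0,-30,-27],0],[[0,-30,-27],0],[[0,-30,-27],0],[[0,-30,-27],0],[[0,-30,-27],0],[[0,-30,-27],0],[[10,-30,-27],0],[[10,-30,-27],0],[[10,-30,-27],0],[[10,-30,-27],0],[[0,0,0],0]]' 0.6; python3 - <<'E'
from st import *
goto(-155,0,160)
E
```

```text
time: 2.55
tcp_pos: [0.4806, -0.1231, 0.1926]
tool_rot: [2.26, 1.556, -0.745]
force: [-0.7, -0.2, 0.4]
opening: 0.0343
t 2.55 tcp [ 480.6 -123.1  192.6] lane xy mm [-212.5    5.4] zang -3.005 F [-0.7 -0.2  0.4] j [-0.39 -0.03  1.96 -0.01  1.2   1.05] op 0.034
shift tool mm [ 32.3 -47.8 -32.8] dist 66
```

```bash
python3 -m handwheel '[[[0,0,0],-0.14],[[0,0,0],-0.14],[[0,0,0],-0.14],[[0,0,0],-0.14],[[0,0,0],-0.14],[[0,0,0],-0.14],[[0,0,0],-0.14],[[0,0,0],-0.1],[[0,0,0],0]]'; python3 - <<'E'
from st import *
goto(-155,0,90)
im=arm.get_image("wrist"); cv2.imwrite("pics/w1.png",im["color"][:,:,::-1])
np.savez("wrist.npz",m=im["mtx"],T=im["camera_from_world"],c=im["color"])
for l in ["keeper_hinge","keeper_pin","carton_4","lane_stop"]:
    print(l,[(round(d["conf"],2),np.round(d["centre"],1).tolist()) for d in arm.place_of("wrist",l)])
E
```

```text
time: 3.45
tcp_pos: [0.4792, -0.1272, 0.1948]
tool_rot: [0.94, 1.553, -0.939]
force: [0.6, -0.1, -0.1]
opening: 0.0343
t 3.45 tcp [ 479.2 -127.2  194.8] lane xy mm [-216.8    5.2] zang -1.879 F [ 0.6 -0.1 -0.1] j [-0.4  -0.04  1.96 -0.01  1.2  -0.08] op 0.034
shift tool mm [104.3   8.1 -62.4] dist 122
keeper_hinge []
keeper_pin [(0.83, [207.7, 57.8])]
carton_4 [(0.69, [291.1, 36.2]), (0.65, [358.4, 229.5])]
lane_stop []
```

View pics/w1.png

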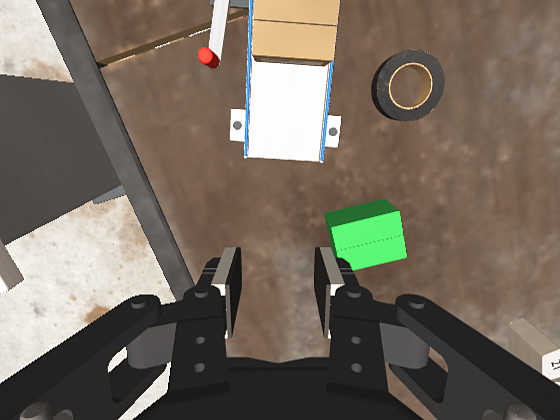

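```bash
python3 - <<'E'
from st import *
m,T,c=load("wrist")
for q,z in [((245.5,157),.014),((324.5,161),.014),((252.5,56.5),.051),((331,64.5),.051),((207,57.5),.064)]:
    P=ray(m,T,q,z); print(q,np.round(P*1000),np.round(il(p,P)*1000,1))
E
```

```text
(245.5, 157) [460. -95.  14.] [-194.5   35.2]
(324.5, 161) [ 532. -123.   14.] [-193.1  -42.1]
(252.5, 56.5) [496. -17.  51.] [-108.8   30.6]
(331, 64.5) [554. -42.  51.] [-110.   -32.3]
(207, 57.5) [463. -10.  64.] [-113.6   64. ]
```

```bash
python3 -m handwheel '[[[20,2,-20],-0.07],[[20,2,-20],0],[[20,2,-20],0],[[20,0,0],0],[[0,0,0],0]]'; python3 - <<'E'
from st import *
goto(-150,-1,15)
im=arm.get_image("wrist"); cv2.imwrite("pics/w2.png",im["color"][:,:,::-1])
E
```

```text
time: 4.2
tcp_pos: [0.5041, -0.0709, 0.1135]
tool_rot: [0.98, 1.548, -0.833]
force: [-0.9, 0.2, -0.1]
opening: 0.0341
t 4.2 tcp [504.1 -70.9 113.5] lane xy mm [-155.3    2.9] zang -1.813 F [-0.9  0.2 -0.1] j [-0.27  0.1   1.99 -0.01  1.04 -0.02] op 0.034
shift tool mm [98.5  2.7 -5.9] dist 99
```

View pics/w2.png

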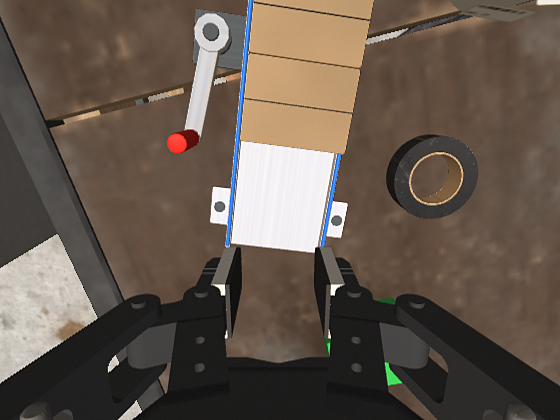

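```bash
python3 -m handwheel '[[[0,0,0],0.137],[[0,0,0],0],[[15,0,0],0],[[15,0,0],0],[[0,0,0],0]]' 0.75; python3 - <<'E'
from st import *
t,R=st(); print(np.round(R,3))
goto(-150,-1,16)
im=arm.get_image("wrist"); cv2.imwrite("pics/w3.png",im["color"][:,:,::-1])
E
```

```text
time: 4.75
tcp_pos: [0.5097, -0.0741, 0.0885]
tool_rot: [1.311, 1.537, -0.639]
force: [-0.1, 0.8, 0.4]
opening: 0.0213
t 4.75 tcp [509.7 -74.1  88.5] lane xy mm [-156.2   -3.5] zang -1.95 F [-0.1  0.8  0.4] j [-0.27  0.14  2.   -0.01  0.97  0.11] op 0.021
[[ 0.027  0.929 -0.37 ]
 [-0.02  -0.37  -0.929]
 [-0.999  0.032  0.009]]
t 4.75 tcp [509.7 -74.1  88.5] lane xy mm [-156.2   -3.5] zang -1.95 F [-0.1  0.8  0.4] j [-0.27  0.14  2.   -0.01  0.97  0.11] op 0.021
shift tool mm [72.4 -4.8 -6.8] dist 73
```

View pics/w3.png

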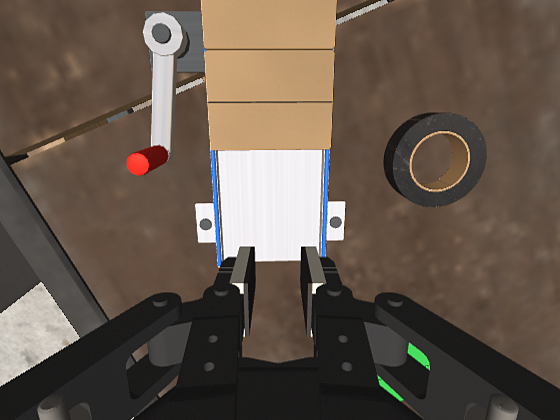

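```bash
python3 -m handwheel '[[[20,-2,-2],0],[[20,-2,0],0],[[15,0,0],0],[[10,0,0],0],[[0,0,0],0]]' 0.75; python3 - <<'E'
from st import *
t,R=st(); print(np.round(R,3))
goto(-119,-1,16)
im=arm.get_image("wrist"); cv2.imwrite("pics/w4.png",im["color"][:,:,::-1])
E
```

```text
time: 5.3
tcp_pos: [0.5134, -0.074, 0.0262]
tool_rot: [1.388, 1.528, -0.558]
force: [-0.3, -0.3, -0.1]
opening: 0.0212
t 5.3 tcp [513.4 -74.   26.2] lane xy mm [-154.8   -6.9] zang -1.947 F [-0.3 -0.3 -0.1] j [-0.27  0.25  2.01 -0.02  0.83  0.12] op 0.021
[[ 0.036  0.93  -0.367]
 [-0.023 -0.366 -0.93 ]
 [-0.999  0.042  0.008]]
t 5.3 tcp [513.4 -74.   26.2] lane xy mm [-154.8   -6.9] zang -1.947 F [-0.3 -0.3 -0.1] j [-0.27  0.25  2.01 -0.02  0.83  0.12] op 0.021
shift tool mm [  9.6  -6.2 -35.9] dist 38
```

View pics/w4.png

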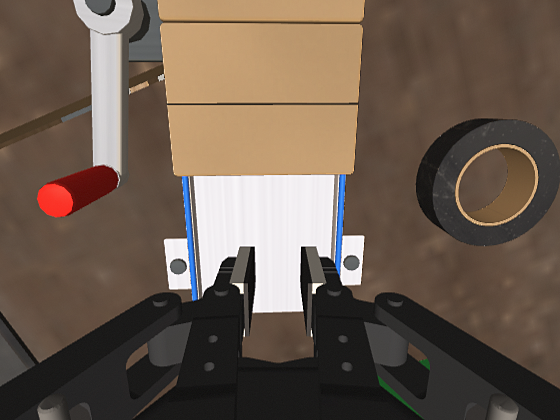

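```bash
python3 -m handwheel '[[[8,-5,-8],0],[[0,-1,-8],0],[[0,0,-4],0],[[0,0,-4],0],[[0,0,0],0]]' 0.75; python3 - <<'E'
from st import *
goto(-119,-1,16)
E
```

```text
time: 5.85
tcp_pos: [0.5207, -0.0478, 0.021]
tool_rot: [1.439, 1.521, -0.506]
force: [-0.2, 1.5, 0.1]
opening: 0.0215
t 5.85 tcp [520.7 -47.8  21. ] lane xy mm [-127.8   -4. ] zang -1.946 F [-0.2  1.5  0.1] j [-0.22  0.26  2.01 -0.02  0.82  0.17] op 0.022
shift tool mm [ 4.8 -3.2 -8.8] dist 11
```

```bash
python3 -m handwheel '[[[4,-3,-5],0],[[2,-1,-4],0],[[0,0,-4],0],[[0,0,-4],0],[[0,0,-4],0],[[0,0,-4],0],[[0,0,-4],0],[[0,0,0],0]]' 0.75; python3 - <<'E'
from st import *
goto(-46,-1,16)
im=arm.get_image("wrist"); cv2.imwrite("pics/w5.png",im["color"][:,:,::-1])
E
```

```text
time: 6.65
tcp_pos: [0.5289, -0.0191, 0.0151]
tool_rot: [1.383, 1.519, -0.562]
force: [-1.0, -1.4, 1.3]
opening: 0.0211
t 6.65 tcp [528.9 -19.1  15.1] lane xy mm [-98.1  -1. ] zang -1.945 F [-1.  -1.4  1.3] j [-0.16  0.29  2.   -0.03  0.81  0.24] op 0.021
shift tool mm [ -1.4   0.4 -52.1] dist 52
```

View pics/w5.png

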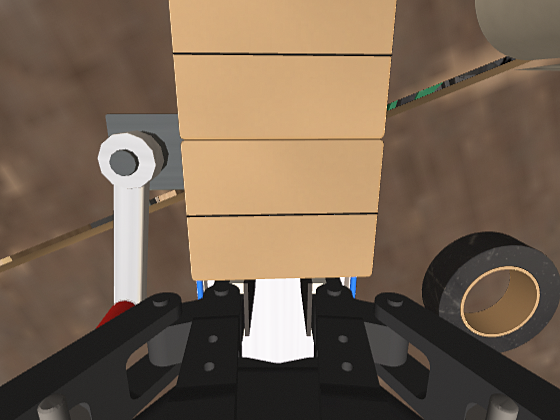

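```bash
python3 -m handwheel '[[[0,0,-5],0],[[0,0,-5],0],[[0,0,-5],0],[[0,0,-5],0],[[0,0,-5],0],[[0,0,-5],0],[[0,0,-5],0],[[0,0,0],0]]' 0.75; python3 - <<'E'
from st import *
goto(-46,-1,16)
im=arm.get_image("top"); c=im["color"]
cv2.imwrite("pics/t6.png",cv2.resize(c[150:270,205:365,::-1],None,fx=5,fy=5,interpolation=cv2.INTER_CUBIC))
E
```

```text
time: 7.5
tcp_pos: [0.543, 0.016, 0.015]
tool_rot: [1.376, 1.518, -0.569]
force: [-1.0, -1.4, 1.3]
opening: 0.0213
t 7.5 tcp [543.  16.  15.] lane xy mm [-60.3  -1. ] zang -1.945 F [-1.  -1.4  1.3] j [-0.09  0.31  1.96 -0.03  0.82  0.31] op 0.021
shift tool mm [ -1.2   0.1 -14.2] dist 14
```

View pics/t6.png

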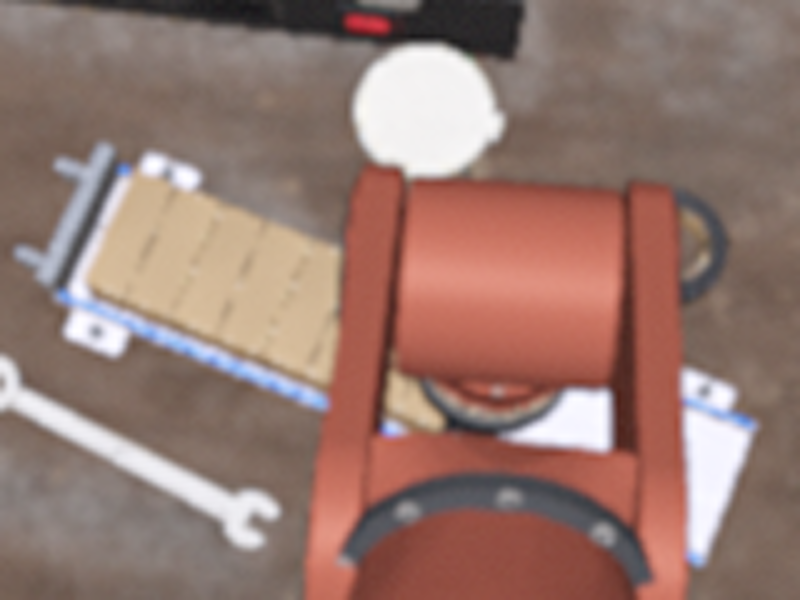

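```bash
python3 -m handwheel '[[[0,0,-3],0],[[0,0,-3],0],[[0,0,-3],0],[[0,0,-2],0]]'; python3 -m handwheel '[[[0,0,-1.5],0],[[0,0,-1.5],0]]';python3 - <<'E'
from st import *
goto(-46,-1,16)
im=arm.get_image("scene"); c=im["color"]
cv2.imwrite("pics/s7.png",cv2.resize(c[170:275,185:385,::-1],None,fx=4,fy=4,interpolation=cv2.INTER_CUBIC))
E
```

```text
time: 7.95
tcp_pos: [0.5467, 0.026, 0.0148]
tool_rot: [1.349, 1.519, -0.596]
force: [-1.5, -2.3, 2.6]
opening: 0.0215
time: 8.15
tcp_pos: [0.5477, 0.0284, 0.0149]
tool_rot: [1.319, 1.519, -0.626]
force: [-3.1, -8.8, 4.8]
opening: 0.0215
t 8.15 tcp [547.7  28.4  14.9] lane xy mm [-46.9  -0.8] zang -1.944 F [-3.1 -8.8  4.8] j [-0.06  0.32  1.95 -0.04  0.83  0.34] op 0.022
shift tool mm [-1.1  0.2 -0.9] dist 1
```

View pics/s7.png

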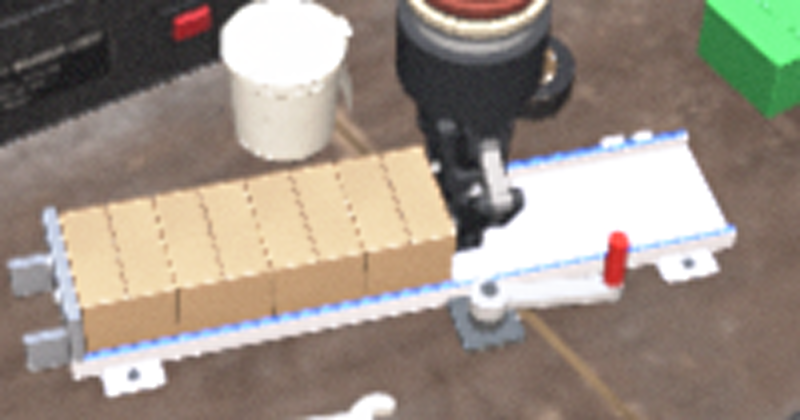

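Row is reaching the grey stop (front carton at about (70–85, 210–345) in the zoom) and the force has risen; one more gentle press.

```bash
python3 -m handwheel '[[[0,0,-1.5],0],[[0,0,-1.5],0]]';python3 -m handwheel '[[[0,0,-1.5],0],[[0,0,-1.5],0]]'; python3 - <<'E'
from st import *
st()
E
```

```text
time: 8.4
tcp_pos: [0.5476, 0.0282, 0.0149]
tool_rot: [1.186, 1.518, -0.756]
force: [-2.6, -8.1, 4.8]
opening: 0.0211
time: 8.6
tcp_pos: [0.5475, 0.0281, 0.015]
tool_rot: [1.071, 1.516, -0.87]
force: [-2.8, -8.9, 4.2]
opening: 0.0212
t 8.6 tcp [547.5  28.1  15. ] lane xy mm [-47.3  -0.8] zang -1.942 F [-2.8 -8.9  4.2] j [-0.05  0.33  1.94 -0.05  0.84  0.35] op 0.021
```

```bash
python3 -m handwheel '[[[0,0,4],0],[[0,0,8],0],[[0,0,10],0],[[0,0,10],0],[[0,0,10],0],[[-20,0,0],0],[[-25,0,0],0],[[-25,0,0],0],[[-25,0,0],0],[[0,0,0],0]]' 1; cat >> st.py <<'E'
def keep(r,off,z,th,turnonly=False):
    # target TCP for keeper angle th: radial r mm, off mm behind pin; print tool shift and turn
    t,R=st(); ur=np.array([-np.cos(th),-np.sin(th)]); ut=np.array([np.sin(th),-np.cos(th)])
    q=np.array([-46,58])+r*ur-off*ut
    P=w(p,(q[0]/1000,q[1]/1000,z/1000))[0]
    a=p[2]+np.arctan2(-ut[1],-ut[0]); za=np.arctan2(R[1,2],R[0,2])
    d=(a-za+np.pi)%(2*np.pi)-np.pi
    print("shift",np.round(R.T@(P-t)*1000,1),"turn",round(-d,3),"P",np.round(P*1000))
E
python3 - <<'E'
from st import *
t,R=st(); print(np.round(R,3))
keep(66,35,100,-.12)
for n in ["scene","wrist"]:
    im=arm.get_image(n); c=im["color"]
    cv2.imwrite(f"pics/{n}8.png",cv2.resize(c[170:275,185:385,::-1],None,fx=4,fy=4,interpolation=cv2.INTER_CUBIC) if n=="scene" else c[:,:,::-1])
    np.savez(n+"8.npz",m=im["mtx"],T=im["camera_from_world"],c=c)
    for l in ["keeper_hinge","keeper_pin"]: print(n,l,[(round(d["conf"],2),np.round(d["centre"],1).tolist()) for d in arm.place_of(n,l)])
E
```

```text
time: 9.6
tcp_pos: [0.524, -0.0111, 0.1109]
tool_rot: [1.079, 1.524, -0.867]
force: [-0.4, -0.2, -0.2]
opening: -0.0002
t 9.6 tcp [524.  -11.1 110.9] lane xy mm [-92.5   6.5] zang -1.946 F [-0.4 -0.2 -0.2] j [-0.14  0.12  1.97 -0.04  1.02  0.26] op -0.0
[[ 0.03   0.93  -0.367]
 [-0.036 -0.366 -0.93 ]
 [-0.999  0.041  0.022]]
t 9.6 tcp [524.  -11.1 110.9] lane xy mm [-92.5   6.5] zang -1.946 F [-0.4 -0.2 -0.2] j [-0.14  0.12  1.97 -0.04  1.02  0.26] op -0.0
shift [  7.3 -94.5  14.3] turn 1.695 P [431.  10. 100.]
scene keeper_hinge [(0.71, [281.1, 235.5]), (0.67, [306.6, 246.8]), (0.32, [313.3, 190.3])]
scene keeper_pin []
wrist keeper_hinge [(0.93, [206.5, 142.5])]
wrist keeper_pin [(0.7, [189.2, 252.1])]
```

View pics/scene8.png

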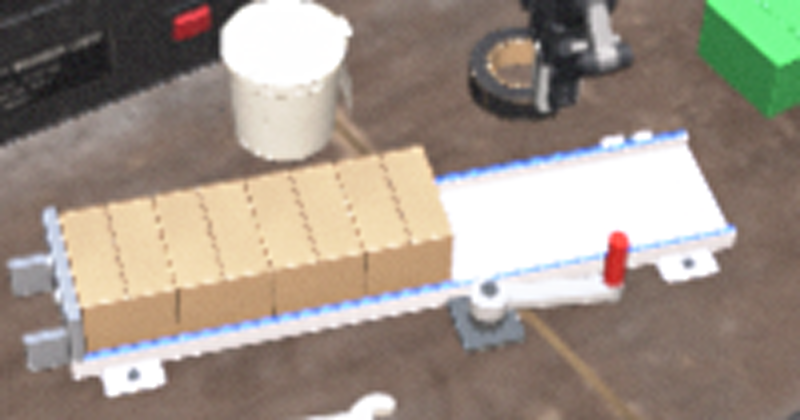

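View pics/wrist8.png

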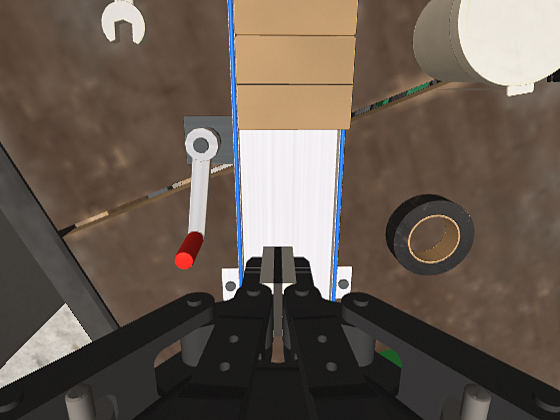

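The row is tight against the stop, with no visible gaps. In the wrist view the hinge is at (201,145) and the pin top at (184,261).

```bash
python3 - <<'E'
from st import *
m,T,c=load("wrist8")
for n,q,z in [("pin",(184,261),.064),("pin nn",(189.2,252.1),.047),("hinge nn",(206.5,142.5),.017),("hinge cap",(201,145),.035),("rear top",(237,129),.051),("rear top",(351,129),.051)]:
    P=ray(m,T,q,z); print(n,np.round(P*1000),np.round(il(p,P)*1000,1))
E
```

```text
pin [462.  -7.  64.] [-111.8   65.3]
pin nn [461.  -9.  47.] [-114.1   66.1]
hinge nn [495.  50.  17.] [-46.4  56. ]
hinge cap [495.  51.  35.] [-45.8  56.3]
rear top [522.  52.  51.] [-34.6  32. ]
rear top [583.  28.  51.] [-34.5 -34.2]
```

```bash
python3 -m handwheel '[[[0,-30,4],0],[[0,-30,4],0],[[0,-30,4],0],[[0,-8,2],0.14],[[0,0,0],0.14],[[0,0,0],0.14],[[0,0,0],0.14],[[0,0,0],0.14],[[0,0,0],0.14],[[0,0,0],0.14],[[0,0,0],0.14],[[0,0,0],0.14],[[0,0,0],0.14],[[0,0,0],0.14],[[0,0,0],0.14],[[0,0,0],0]]' 1; python3 - <<'E'
from st import *
t,R=st(); print(np.round(R,3))
keep(66,35,38,-.127)
E
```

```text
time: 11.5
tcp_pos: [0.4046, 0.0155, 0.0832]
tool_rot: [1.56, 1.536, -2.132]
force: [-0.7, -0.1, -0.8]
opening: -0.0003
t 11.5 tcp [404.6  15.5  83.2] lane xy mm [-112.   127.3] zang 2.591 F [-0.7 -0.1 -0.8] j [-0.11 -0.05  2.21 -0.04  1.    2.03] op -0.0
[[-0.019 -0.523 -0.852]
 [-0.029 -0.852  0.523]
 [-0.999  0.035  0.   ]]
t 11.5 tcp [404.6  15.5  83.2] lane xy mm [-112.   127.3] zang 2.591 F [-0.7 -0.1 -0.8] j [-0.11 -0.05  2.21 -0.04  1.    2.03] op -0.0
shift [ 44.8 -10.9 -25. ] turn -0.044 P [431.  10.  38.]
```

```bash
python3 -m handwheel '[[[15,-4,-8],-0.04],[[15,-4,-8],0],[[12,-3,-6],0],[[0,0,0],0]]' 1; python3 - <<'E'
from st import *
t,R=st(); print(np.round(R,3))
keep(66,20,38,-.127)
im=arm.get_image("wrist"); cv2.imwrite("pics/w9.png",im["color"][:,:,::-1])
E
```

```text
time: 11.9
tcp_pos: [0.4276, 0.013, 0.0374]
tool_rot: [1.423, 1.535, -2.214]
force: [0.1, -0.6, 0.0]
opening: -0.0
t 11.9 tcp [427.6  13.   37.4] lane xy mm [-105.8  105.1] zang 2.646 F [ 0.1 -0.6  0. ] j [-0.11  0.09  2.18 -0.04  0.89  1.98] op -0.0
[[-0.022 -0.475 -0.88 ]
 [-0.029 -0.879  0.476]
 [-0.999  0.036  0.005]]
t 11.9 tcp [427.6  13.   37.4] lane xy mm [-105.8  105.1] zang 2.646 F [ 0.1 -0.6  0. ] j [-0.11  0.09  2.18 -0.04  0.89  1.98] op -0.0
shift [ -0.6   1.  -19.1] turn 0.011 P [444.   3.  38.]
```

View pics/w9.png

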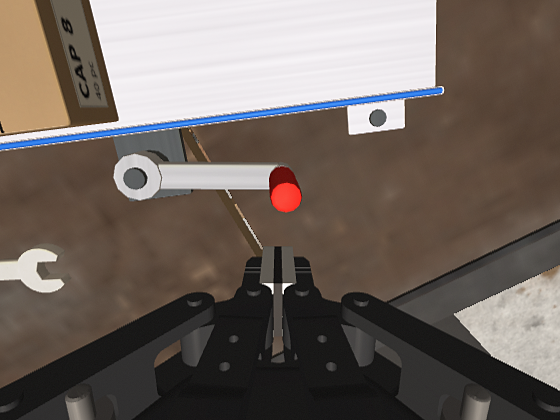

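```bash
python3 -m handwheel '[[[0,0,-10],0],[[0,0,-10],0],[[0,1.7,-7],-0.1],[[0,1.7,-7],-0.1],[[0,1.7,-7],-0.1],[[0,1.7,-7],-0.1],[[0,0,0],0]]' 1; python3 - <<'E'
from st import *
keep(66,17,38,.3)
im=arm.get_image("wrist"); cv2.imwrite("pics/w10.png",im["color"][:,:,::-1])
E
```

```text
time: 12.65
tcp_pos: [0.4735, -0.0147, 0.0406]
tool_rot: [1.052, 1.536, -2.166]
force: [-0.2, -0.2, -0.5]
opening: -0.0002
t 12.65 tcp [473.5 -14.7  40.6] lane xy mm [-114.5   52.1] zang 3.065 F [-0.2 -0.2 -0.5] j [-0.16  0.17  2.08 -0.04  0.91  1.51] op -0.0
shift [ 2.6 -1.3  2.3] turn 0.003 P [471. -13.  38.]
```

View pics/w10.png

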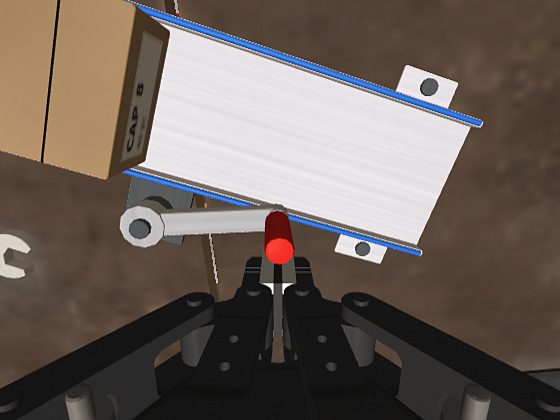

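```bash
python3 -m handwheel '[[[0.5,1.5,-6.6],-0.1],[[0.5,1.5,-6.6],-0.1],[[0.5,1.5,-6.6],-0.1],[[0.5,1.5,-6.6],-0.1],[[0.5,1.5,-6.6],-0.1],[[0,0,0],0]]' 1; python3 - <<'E'
from st import *
keep(66,17,38,.8)
im=arm.get_image("wrist"); cv2.imwrite("pics/w11.png",im["color"][:,:,::-1])
E
```

```text
time: 13.3
tcp_pos: [0.5063, -0.0183, 0.039]
tool_rot: [0.501, 1.535, -2.211]
force: [-0.5, 0.2, 0.7]
opening: -0.0002
t 13.3 tcp [506.3 -18.3  39. ] lane xy mm [-105.7   20.3] zang -2.712 F [-0.5  0.2  0.7] j [-0.16  0.24  2.   -0.04  0.92  1.01] op -0.0
shift [ 0.9 -2.7  0.4] turn 0.009 P [505. -16.  38.]
```

View pics/w11.png

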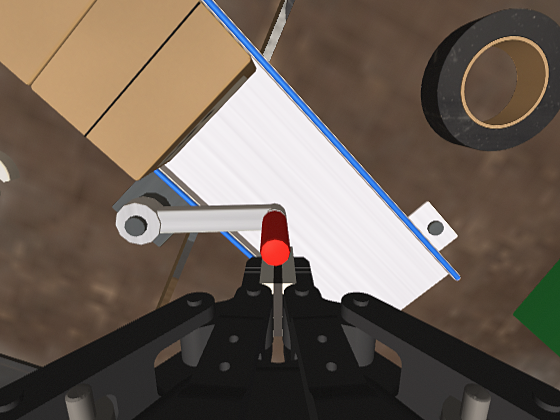

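Good tracking (pin centred on the fingers at (275,250)); continue with a slightly smaller radial part.

```bash
python3 -m handwheel '[[[0.5,0.8,-6.6],-0.1],[[0.5,1,-6.6],-0.1],[[0.3,1,-6.6],-0.1],[[0.3,1,-6.6],-0.1],[[0.3,1,-6.6],-0.1],[[0,0,0],0]]' 1; python3 - <<'E'
from st import *
keep(66,17,38,1.3)
im=arm.get_image("wrist"); cv2.imwrite("pics/w12.png",im["color"][:,:,::-1])
E
```

```text
time: 13.95
tcp_pos: [0.5337, -0.004, 0.0369]
tool_rot: [0.01, 1.532, -2.202]
force: [-0.3, 0.3, -0.3]
opening: 0.0
t 13.95 tcp [533.7  -4.   36.9] lane xy mm [-82.2   0.2] zang -2.212 F [-0.3  0.3 -0.3] j [-0.12  0.29  1.93 -0.04  0.94  0.55] op 0.0
shift [-1.2  0.6 -2.4] turn 0.009 P [536.  -2.  38.]
```

View pics/w12.png

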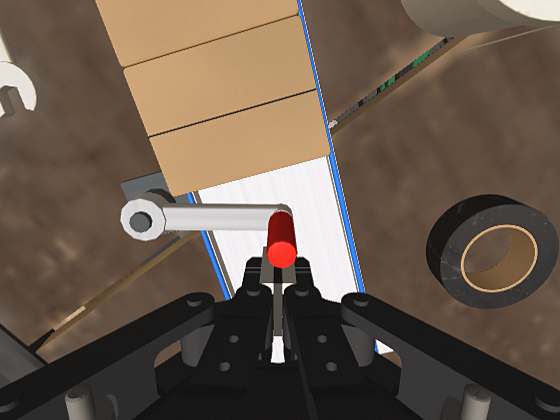

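```bash
python3 -m handwheel '[[[0,1.4,-6.6],-0.09],[[0,1.4,-6.6],-0.09],[[0,1,-5],-0.09],[[0,0,-2],0]]' 1; python3 - <<'E'
from st import *
keep(66,17,38,np.pi/2)
E
python3 -m handwheel '[[[0,0,-2],0],[[0,0,-2],0]]'; python3 - <<'E'
from st import *
keep(66,17,38,np.pi/2)
im=arm.get_image("wrist"); cv2.imwrite("pics/w13.png",im["color"][:,:,::-1])
E
```

```text
time: 14.4
tcp_pos: [0.5453, 0.0098, 0.0363]
tool_rot: [-0.254, 1.529, -2.203]
force: [0.2, -1.9, -0.5]
opening: -0.0001
t 14.4 tcp [545.3   9.8  36.3] lane xy mm [-65.2  -5.5] zang -1.949 F [ 0.2 -1.9 -0.5] j [-0.09  0.32  1.9  -0.04  0.94  0.31] op -0.0
shift [-1.8  2.5 -2.1] turn 0.002 P [548.  11.  38.]
time: 14.6
tcp_pos: [0.5456, 0.0108, 0.0363]
tool_rot: [-0.218, 1.523, -2.172]
force: [-0.9, -8.6, 1.4]
opening: -0.0
t 14.6 tcp [545.6  10.8  36.3] lane xy mm [-64.1  -5.4] zang -1.954 F [-0.9 -8.6  1.4] j [-0.09  0.32  1.9  -0.05  0.95  0.33] op -0.0
shift [-1.8  2.5 -1. ] turn -0.003 P [548.  11.  38.]
```

View pics/w13.png

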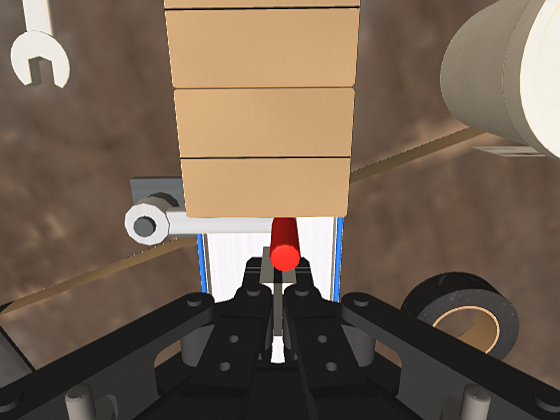

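```bash
python3 -m handwheel '[[[0,0,-3],0],[[0,0,-3],0]]'; python3 -m handwheel '[[[0,0,4],0],[[0,0,8],0],[[0,0,10],0],[[0,0,10],0],[[0,0,10],0],[[-20,0,0],0],[[-30,0,0],0],[[-30,0,0],0],[[-20,0,0],0],[[-10,0,30],0],[[0,0,30],0],[[0,0,30],0],[[0,0,0],0]]'; python3 - <<'E'
from st import *
st()
for n in ["scene","wrist"]:
    im=arm.get_image(n); c=im["color"]
    cv2.imwrite(f"pics/{n}14.png",cv2.resize(c[170:275,185:385,::-1],None,fx=4,fy=4,interpolation=cv2.INTER_CUBIC) if n=="scene" else c[:,:,::-1])
    np.savez(n+"14.npz",m=im["mtx"],T=im["camera_from_world"],c=c)
    print([(round(d["conf"],2),np.round(d["centre"],1).tolist()) for d in arm.place_of(n,"keeper_pin")])
E
```

```text
time: 14.85
tcp_pos: [0.5456, 0.0106, 0.0364]
tool_rot: [-0.191, 1.511, -2.149]
force: [-2.5, -10.0, 2.2]
opening: 0.0001
time: 16.15
tcp_pos: [0.4919, -0.1149, 0.1582]
tool_rot: [-0.22, 1.511, -2.189]
force: [-0.3, -1.2, 0.1]
opening: -0.0003
t 16.15 tcp [ 491.9 -114.9  158.2] lane xy mm [-200.7   -2.1] zang -1.969 F [-0.3 -1.2  0.1] j [-0.33  0.05  1.94 -0.06  1.16  0.09] op -0.0
[(0.6, [297.8, 214.0])]
[]
```

View pics/scene14.png

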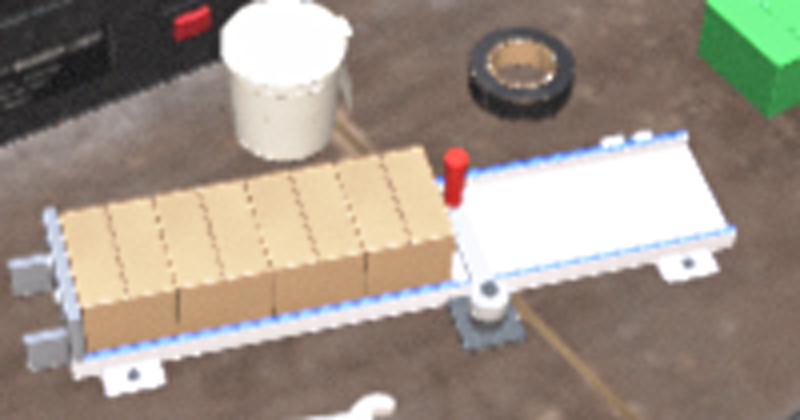

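View pics/wrist14.png

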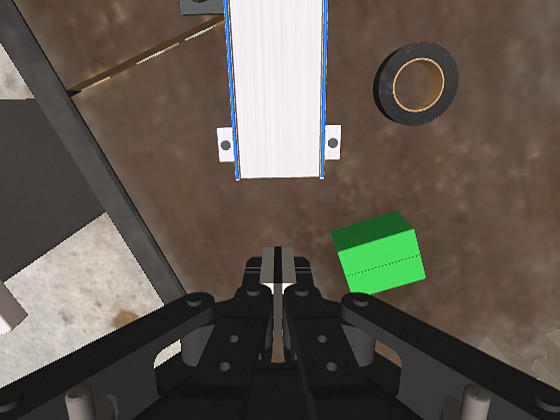

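```bash
python3 - <<'E'
from st import *
m,T,c=load("scene14")
px=lambda q:(np.array(q)+.5)/4-.5+(185,170)
print("scene pin",il(p,ray(m,T,px((457,156)),.064))*1000,"rear",[il(p,ray(m,T,px(q),.051))*1000 for q in [(452,237),(423,148)]])
im=arm.get_image("top"); c=im["color"]
cv2.imwrite("pics/t15.png",cv2.resize(c[150:270,205:365,::-1],None,fx=5,fy=5,interpolation=cv2.INTER_CUBIC))
E
```

```text
scene pin [-46.32350063  -7.69331405] rear [array([-31.43154576,  35.81049742]), array([-34.13048694, -29.38673004])]
```

View pics/t15.png

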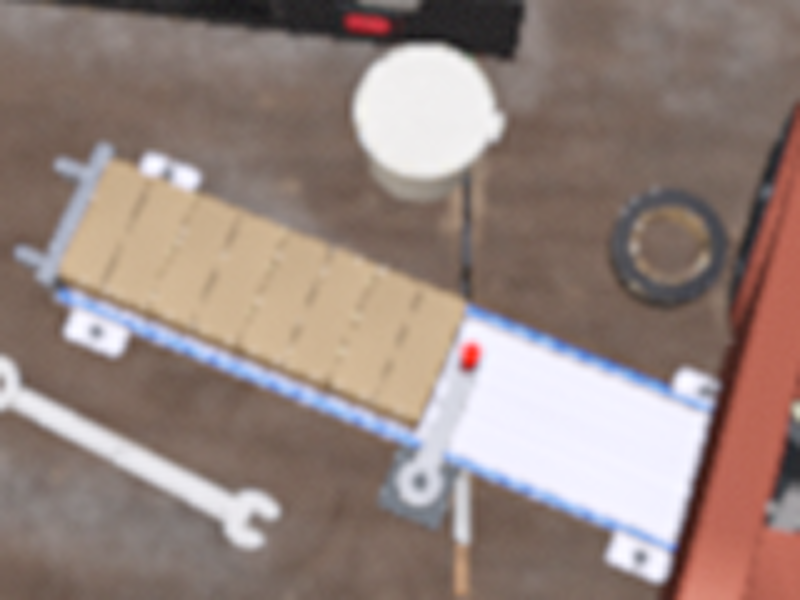

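The pin measures (-46.3, -7.7) mm in the lane frame, against (-46, -8) for fully closed. The row is flush against the stop with no gaps, and the tape, pot and spanner haven't moved. I'm handing in the job.

```bash
python3 -c "
from station import arm
print(arm.close_job())"
```

```text
the job is handed in; nothing more can be done
None
```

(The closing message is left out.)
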